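# Cock the sprung jaw of the plate holder and load the dish

## Task

Load the copper dish into the engraver's plate holder. First push the upright push plate of the sprung jaw away from the fence until its hook drops behind the stop pin, and let go, so that the jaw comes back onto the hook and stays latched half open; then slide the dish flat over the bed, along the fence, into the gap until it touches the end stop, and leave the jaw latched for me to line up the pattern. Only push: do not pick up or tip the dish, and leave the bowl, the hammer and the punch where they are.

Things in the scene. Friction and masses are not known exactly. Their poses are not given: they have to be found in the camera images.
- holder: the plate holder, bolted down. Origin on the bench surface; x (level) is the way the jaw opens, y (level) runs along the fence to the end stop. In this frame, mm: dark steel bed 8 thick, x -134 to 6, y -185 to 77, open at its -y end; jaw slide along x at y 0; grey spring housing x 90 to 206, y +-25, top z 48.
- home (a point): point on top of the bed (8 mm above the bench) under the centre of the dish when it lies against both fence and end stop: 50 mm from each face.
- push_plate (a point): centre of the fence-side face of the jaw's upright steel push plate, 54 mm wide (holder y), 6 mm thick, from 24 to 76 mm above the bench; the point is 50 mm up and moves with the jaw. Push it along holder +x. The jaw head lies in front of it, towards the fence: 70 mm wide, top 31 mm above the bench, from 12 to 32 mm away.
- jaw (a joint): travel of the sprung jaw, m: 0 at rest (gap to fence 88 mm, too small for the dish) to 0.050 fully open. Spring 4.5 N at 0 to 11 N at 0.050, plus about 1 N from the hook. Pushed past about 0.034, the hook has dropped behind the stop pin; let go, the jaw returns to 0.030 and stays (gap 118 mm). Let go earlier, it springs back to 0.
- catch (a joint): angle of the steel drop hook beside the spring housing (+y side), rad: 0 lying down (also at rest), about 0.13 while the stop pin, 8 mm thick, out of the side of the slide, lifts it in passing. Pressing the thumb tab at its rear would lift it and let the jaw go.
- dish: round copper dish with upright rim, 100 mm diameter, 16 mm high, wall 2.5 mm, about 0.16 kg, loose, flat on the bed near its open -y end. Its origin is the centre of its underside; its yaw does not matter.
- bowl: small copper bowl, 72 mm across, 46 mm high, standing on the bench beside the spring housing on the -y side; leave it.
- hammer: hammer with wooden handle, 240 mm long, lying on the bench on the +y side of the holder; origin near its middle; leave it.
- punch: steel chasing punch, 104 mm long, 11 mm thick, lying on the bench on the robot's side of the fence; origin near its middle; leave it.
- fence (a point): middle of the fence's inner face at its top edge: a steel bar along holder y on the robot's side of the bed, 18 mm thick, 240 mm long, its top 26 mm above the bench.
- end_stop (a point): middle of the end stop's inner face at its top edge: a steel block on the bed at the +y end of the dish's place, 56 mm wide (holder x), 18 mm thick, top 28 mm above the bench.
Mind the look-alikes: they are no part of the job. What is meant by the dish is not blue, green or white, and is the larger of those in its own colour.

How it is judged (in metres and radians):
On the way, in this order (a step that is already met when the one before it is completed fails the run):
1. the jaw has been let go and stands latched at mid travel, the dish still outside the gap (value of joint jaw between 0.027 and 0.033 m and value of joint catch below 0.05 rad and contact force between each of the arm, the fingers and jaw below 0.3 N and y of dish in the frame of home below -0.05 m), for 0.2 s.
2. the dish lies in the gap against the end stop (y of dish in the frame of home above -0.005 m and x of dish in the frame of home below 0.01 m), for 0.2 s.
At the end, for the whole second after the job is handed in: the jaw stands latched on its hook at mid travel (0.027 to 0.033), the hook is down, and the dish lies flat and still on the bed within 5 mm of the end stop and within 10 mm of the fence (all of step 2 and value of joint jaw between 0.027 and 0.033 m and value of joint catch below 0.05 rad and y of dish in the frame of home below 0.004 m and x of dish in the frame of home above -0.004 m and z of dish in the frame of home between -0.003 and 0.003 m and angle between dish's own z axis and vertical below 0.05 rad and linear speed of dish below 0.01 m/s); the robot touches nothing.
It fails at once if the dish was lifted off the bed or dropped from it (z of dish in the frame of home above 0.008 m or z of dish in the frame of home below -0.005 m).
It fails at once if the dish was tipped (angle between dish's own z axis and vertical above 0.2 rad).
It fails at once if the bowl, the hammer or the punch was disturbed (distance of bowl from where it was at the start of the episode above 0.015 m or distance of any of hammer, punch from where it was at the start of the episode above 0.02 m).
It also fails if it takes over 54 s, if anything falls off the work surface, if the arm or the gripper's body presses on something with over 40 N, if the wrist force passes 120 N, or if a joint passes its speed limit or range.

## Robot

A 7-joint arm with a two-finger parallel gripper is mounted at the origin on the work surface. World frame = base frame: x ahead of the robot, y to its left, z up, the work surface at z = 0. Lengths are in mm, angles in rad, forces in N, time in s.
With the tool pointing down it reaches from about 400 to 875 mm from the base axis. Payload 19.3 kg.
Tool frame: the origin (TCP) lies on the centre line of the jaws, within the pads' length; the fingertips stand 22 mm ahead of it and the grasp point (between the pads) lies 3 mm ahead of it; x points along the fingers, y is the direction in which the jaws open and shut, and the axes are right-handed (so a half turn about x gives the same grasp; the last joint's range is limited). The gripper opens to 85 mm and grips with 20 to 120 N. Pads are 22 mm wide; open, the fingers measure 114 mm over their backs; the gripper's body (76 mm by 85 mm) begins 54 mm behind the grasp point. The pads swing forward as they close: fully open they stand 13 mm farther back than shut.
Start: joints at [1.208, 0.521, -0.036, 1.599, 0.021, 1.021, -0.113], TCP at [180.368, -598.4, 253.291] pointing down, gripper open.
Joint ranges: [-2.91, 2.91], [-0.3, 2.13], [-1.5, 1.42], [0.17, 2.43], [-1.26, 4.41], [0.16, 1.93], [-2.52, 2.52]. Speed limits (rad/s): [1.89, 1.89, 2.39, 2.39, 3.01, 3.01, 3.01].

## Interface

Orientations are given as a unit quaternion [w, x, y, z].
In Python, from station import telemetry, vision, bot gives the robot as it stands.
- The arm moves only by the tool servo_tool, never from a script. Its argument "increments" is a list of rows, each a list of 3 entries, a list of its own where there are three numbers: the finger opening in mm, from 0 to 85.4, then the shift along the world's x, y, z in units of 60 mm (1.0 is 60 mm), then the turn, a rotation vector about the world's x, y, z in units of 6 degrees (1.0 is 6 degrees). In form: [[fingers, [dx, dy, dz], [rx, ry, rz]], ...]. A call has 1 to 5 rows; each row shifts and turns the pose as measured when the row begins; what a row does not reach is not made up. A row lasts 1/8 s, in which the tool goes at most 62.5 mm and 10.7 degrees, less where a joint would pass 70% of its speed; a pose out of reach is approached as far as the arm can. A call is refused whole if a number of a shift passes 1 or a number of a turn 1, either way. A call with a gripper value outside its range is refused whole. The fingers move at their own pace and stop on an object; the grip force is fixed at half the most. Time passes only in rows, so rows that do not move let the fingers close. It gives the time, the measured TCP pose, the force and the opening at its end, in the units of the state.
- telemetry.get_obs(): the state, without advancing time (a new reading comes with each control period).
- vision.get_image(name): name is "scene" or "side" or "wrist"; returns a dict with "frame" (480x640x3 uint8, red, green, blue), "fx", "fy", "cx", "cy" (pixels), "k1" (the pictures are not rectified: a ray, as slopes to the right and down, at radius r is drawn at 1 + k1 r^2 times it, then the intrinsics apply), "eye" and "orientation" of the camera in the world. Camera axes: x right, y up, looking along -z (the intrinsics and any distortion apply to the point x, -y, -z); pixel columns grow to the right and rows downward; lengths in mm; the calibration is good to about 2 mm. A picture is of the moment at which its call begins. There is no depth.
- bot.sign_off(): hands the job in, once; it reports no verdict.
The state is a dict: "time": time; "q": joint angles; "dq": joint speeds; "tau": joint torques, N m; "position": TCP position; "tcp_rot": TCP orientation; "force": force on the tool from outside, world axes, zero at the start; "wrist_torque": the same for the moment, N m; "width": opening from 0.0 (shut) to 1.0 (fully open).
Only numpy, scipy, OpenCV 4.12 (cv2) and the standard library are available. Lean on these libraries where they do the work, as an engineer would, in place of code of your own. Each camera call takes 0.05 s, during which the arm holds its last target.

## Working session

There is one attempt and no reset: what is moved stays moved. The work goes in short steps, Python scripts to look and compute and a tool call to move; the robot and the scene stay as the last step left them, time stands still between calls to the robot, and variables do not carry over. Pictures are saved under pics/ and viewed, and the job is handed in when it is done.

Besides the shell and the picture viewer there is one more tool, called after "Request:" as name(argument=value, ...) on one line, values as JSON. servo_tool: Moves the arm, as the interface text tells. Its arguments: {"type":"object","properties":{"increments":{"type":"array"}},"required":["increments"]}

```bash
ls; mkdir -p pics; cat > h.py <<'E'
import numpy as np, cv2, json
from scipy.spatial.transform import Rotation as R
def grab(names=("scene","side","wrist"),tag="a"):
    from station import vision
    out={}
    for n in names:
        d=vision.get_image(n); out[n]=d
        cv2.imwrite(f"pics/{n}_{tag}.png",np.asarray(d["frame"])[:,:,::-1])
        np.save(f"pics/{n}_{tag}.npy",{k:v for k,v in d.items()},allow_pickle=True)
    return out
def load(n,tag): return np.load(f"pics/{n}_{tag}.npy",allow_pickle=True).item()
def rot(d):
    o=np.asarray(d["orientation"],float)
    return o if o.shape==(3,3) else R.from_quat([o[1],o[2],o[3],o[0]]).as_matrix()
def ray(d,uv):
    K=np.array([[d["fx"],0,d["cx"]],[0,d["fy"],d["cy"]],[0,0,1.]])
    x,y=cv2.undistortPointsIter(np.array([[uv]],float),K,np.array([d["k1"],0,0,0.]),None,None,(3,50,1e-9))[0,0] if hasattr(cv2,'undistortPointsIter') else cv2.undistortPoints(np.array([[uv]],float),K,np.array([d["k1"],0,0,0.]))[0,0]
    v=rot(d)@np.array([x,-y,-1.]); return np.asarray(d["eye"],float),v/np.linalg.norm(v)
def onz(d,uv,z):
    e,v=ray(d,uv); return e+v*(z-e[2])/v[2]
def two(d1,u1,d2,u2):
    e1,v1=ray(d1,u1);e2,v2=ray(d2,u2)
    A=np.stack([v1,-v2],1);s=np.linalg.lstsq(A,e2-e1,rcond=None)[0]
    p,q=e1+s[0]*v1,e2+s[1]*v2
    return (p+q)/2,np.linalg.norm(p-q)
def proj(d,P):
    c=rot(d).T@(np.asarray(P,float)-np.asarray(d["eye"],float)); x,y=c[0]/-c[2],-c[1]/-c[2]
    k=1+d["k1"]*(x*x+y*y); return np.array([d["cx"]+d["fx"]*x*k,d["cy"]+d["fy"]*y*k])
E
python3 - <<'E'
from h import *
from station import telemetry
o=telemetry.get_obs();print({k:np.round(v,3).tolist() for k,v in o.items()})
for n,d in grab().items(): print(n,[np.round(d[k],3).tolist() for k in("fx","fy","cx","cy","k1","eye","orientation")])
E
```

```text
pics
{'time': 0.0, 'q': [1.208, 0.522, -0.036, 1.6, 0.021, 1.021, -0.113], 'dq': [0.001, -0.001, 0.0, -0.001, 0.0, 0.002, -0.0], 'tau': [0.001, -92.711, 1.98, -36.993, 0.018, 0.008, -0.0], 'position': [180.281, -598.097, 252.746], 'tcp_rot': [-0.103, -0.699, -0.104, 0.7], 'force': [-0.863, -0.129, 0.781], 'wrist_torque': [-0.015, -0.065, 0.013], 'width': 1.002}
scene [472.816, 472.816, 322.319, 243.507, -0.067, [839.954, 389.798, 645.378], [0.304, 0.1, 0.322, 0.891]]
side [573.503, 573.503, 321.131, 235.509, 0.05, [180.946, 864.324, 799.893], [-0.179, -0.095, 0.425, 0.882]]
wrist [399.63, 399.63, 322.582, 239.57, -0.031, [248.299, -578.656, 371.442], [0.794, -0.114, 0.085, -0.591]]
```

View pics/scene_a.png

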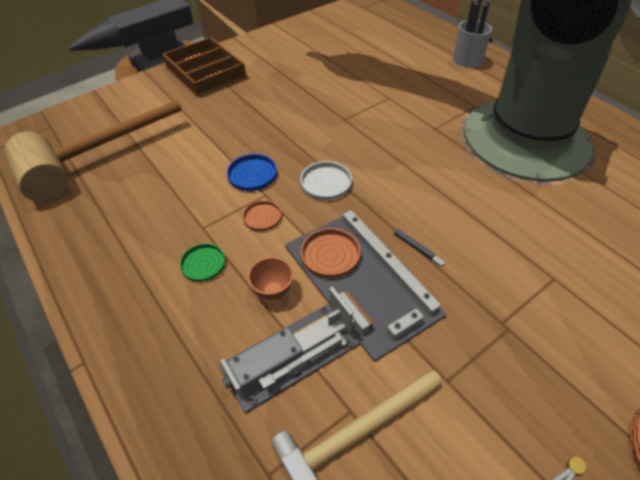

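View pics/side_a.png

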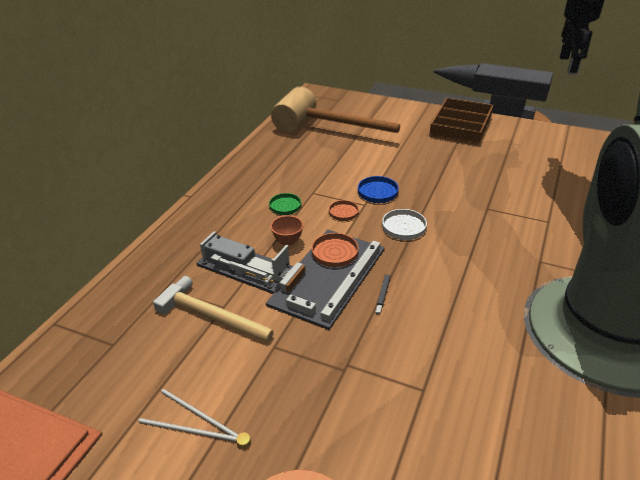

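View pics/wrist_a.png

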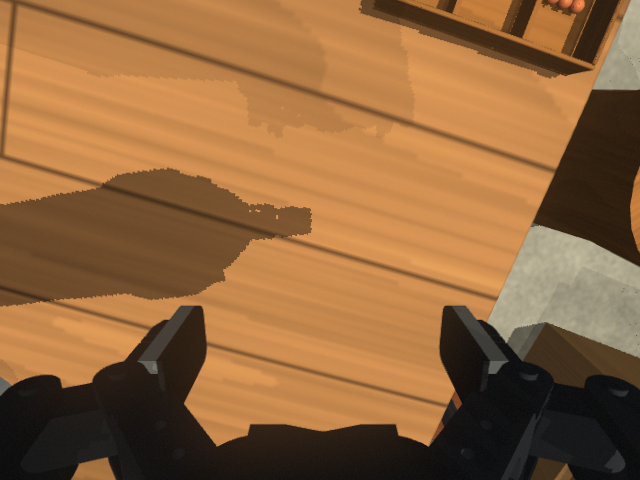

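The scene view shows several dishes: a large copper dish on the bed at (331,252), a small copper one on the bench at (262,215), blue (252,172), white (326,180) and green (204,262). The copper bowl is at (271,280). The dish meant is the one at (331,252): it is copper, the larger of the two, and lies on the dark bed. I'll confirm this in crops.

```bash
python3 - <<'E'
import cv2
a=cv2.imread("pics/scene_a.png");cv2.imwrite("pics/crop_sc.png",cv2.resize(a[195:415,210:460],None,fx=3.2,fy=2.7,interpolation=cv2.INTER_CUBIC))
a=cv2.imread("pics/side_a.png");cv2.imwrite("pics/crop_si.png",cv2.resize(a[190:340,190:400],None,fx=3.8,fy=3.8,interpolation=cv2.INTER_CUBIC))
E
```

```text
(no output)
```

View pics/crop_sc.png

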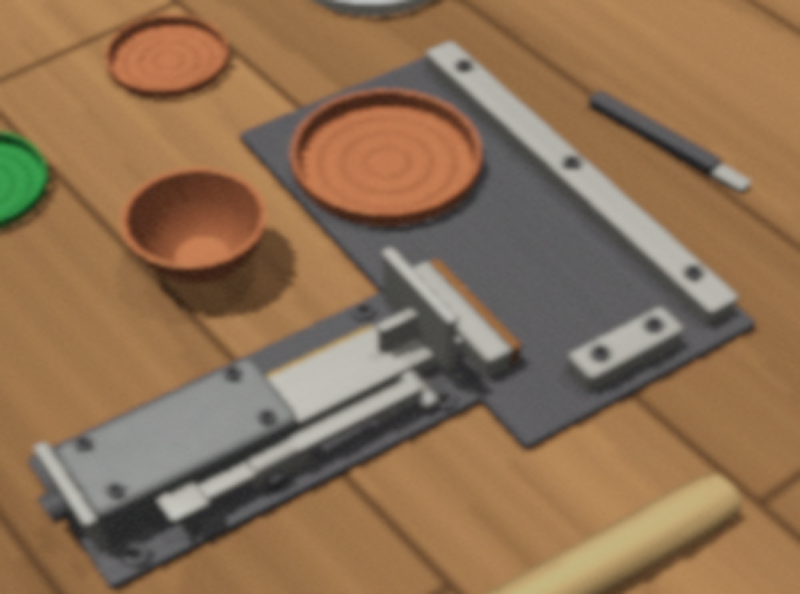

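View pics/crop_si.png

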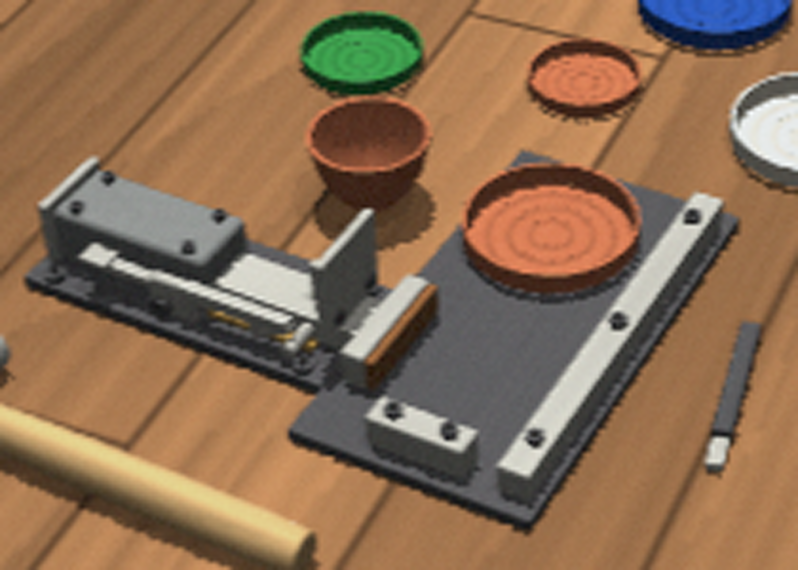

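The crops confirm it: the large copper dish lies on the bed near the open end, and the jaw is at rest. Next I'll triangulate the holder features.

```bash
cat > m.py <<'E'
from h import *
S,D=load("scene","a"),load("side","a")
sc=lambda u,v:((u+.5)/3.2-.5+210,(v+.5)/2.7-.5+195)
si=lambda u,v:((u+.5)/3.8-.5+190,(v+.5)/3.8-.5+190)
pts=dict(fb1=((464,65),(693,215)),fb2=((571,162),(618,320)),fb3=((694,272),(536,437)),
 eb1=((600,353),(393,410)),eb2=((654,325),(450,430)),
 bedA=((242,135),(521,153)),bedB=((752,323),(527,527)),bedC=((528,445),(292,435)),
 pptopL=((386,250),(374,212)),pptopR=((455,318),(316,265)),
 fenceTopInEnd=((708,310),(499,469)),
 headtopL=((433,262),(436,285)),headtopR=((519,349),(370,355)),
 hous1=((268,417),(189,247)),hous2=((233,373),(219,215)))
W={}
for k,(a,b) in pts.items():
    p,e=two(S,sc(*a),D,si(*b)); W[k]=p; print(k,np.round(p,1),round(e,1))
# pose from bed
Hc=dict(bedA=(6,-185),bedB=(-134,77),bedC=(6,77))
A=np.array([Hc[k] for k in Hc]);B=np.array([W[k][:2] for k in Hc])
a,b=A-A.mean(0),B-B.mean(0)
th=np.arctan2((a[:,0]*b[:,1]-a[:,1]*b[:,0]).sum(),(a*b).sum())
fv=W["fb3"][:2]-W["fb1"][:2]; th2=np.arctan2(-fv[0],fv[1])
c,s=np.cos(th),np.sin(th);M=np.array([[c,-s],[s,c]]);t=B.mean(0)-M@A.mean(0)
print("yaw",th,th2,"t",t)
for k,p in W.items(): print(k,np.round(M.T@(p[:2]-t),1),round(p[2],1))
np.save("hold.npy",np.array([t[0],t[1],th]))
E
python3 m.py
```

```text
fb1 [463.7 -28.7  30.2] 0.8
fb2 [471.4  66.9  29.6] 0.4
fb3 [478.2 162.5  29.4] 1.0
eb1 [550.8 173.9  31.1] 0.7
eb2 [518.7 176.2  31.2] 1.4
bedA [584.7 -70.6   8.4] 0.3
bedB [467.7 197.2   5.4] 1.5
bedC [603.2 186.3   5.1] 0.4
pptopL [603.8  82.   72.7] 0.9
pptopR [608.9 137.3  78.8] 0.0
fenceTopInEnd [488.5 183.5  23.8] 0.7
headtopL [572.   77.9  28.1] 2.5
headtopR [578.1 147.8  33.9] 5.6
hous1 [697.4 118.6  47.2] 0.7
hous2 [695.3  88.8  47.6] 0.1
yaw -0.07608679805044344 -0.07596556418795698 t [593.20212188 111.51957427]
fb1 [-118.5 -149.6] 30.2
fb2 [-118.1  -53.8] 29.6
fb3 [-118.5   42.1] 29.4
eb1 [-47.   58.9] 31.1
eb2 [-79.2  58.8] 31.2
bedA [   5.4 -182.2] 8.4
bedB [-131.6   75.9] 5.4
bedC [ 4.2 75.3] 5.1
pptopL [ 12.9 -28.6] 72.7
pptopR [13.7 26.9] 78.8
fenceTopInEnd [-109.9   63.8] 23.8
headtopL [-18.5 -35.1] 28.1
headtopR [-17.8  35. ] 33.9
hous1 [103.3  15. ] 47.2
hous2 [103.6 -14.9] 47.6
```

```bash
cat >> h.py <<'E'
from scipy.optimize import least_squares
t0=np.load("hold.npy") if __import__("os").path.exists("hold.npy") else None
def toH(p):
    c,s=np.cos(t0[2]),np.sin(t0[2]);M=np.array([[c,-s],[s,c]]);return M.T@(np.asarray(p)[:2]-t0[:2])
def toW(h):
    c,s=np.cos(t0[2]),np.sin(t0[2]);M=np.array([[c,-s],[s,c]]);return M@np.asarray(h,float)+t0[:2]
def dish(d,near,zr=24.,r=50.,free=False):
    f=np.asarray(d["frame"]);hsv=cv2.cvtColor(f,cv2.COLOR_RGB2HSV)
    m=((hsv[...,0]<13)&(hsv[...,1]>120)&(hsv[...,2]>40)).astype(np.uint8)
    m=cv2.morphologyEx(m,cv2.MORPH_OPEN,np.ones((3,3),np.uint8))
    n,l,st,ce=cv2.connectedComponentsWithStats(m)
    i=min([k for k in range(1,n) if st[k,4]>300],key=lambda k:np.hypot(*(ce[k]-near)))
    c=max(cv2.findContours((l==i).astype(np.uint8),cv2.RETR_EXTERNAL,cv2.CHAIN_APPROX_NONE)[0],key=cv2.contourArea)[:,0]
    P=np.array([onz(d,u,zr) for u in c.astype(float)])[:,:2]
    e=np.asarray(d["eye"])[:2]; c0=P.mean(0); w=(c0-e)/np.linalg.norm(c0-e)
    Q=P[(P-c0)@w>5]  # far half: rim-top silhouette
    g=least_squares(lambda p:np.hypot(*(Q-p[:2]).T)-(p[2] if free else r),[*c0,r],loss="soft_l1")
    return g.x,np.abs(g.fun).mean(),st[i].tolist()
E
python3 - <<'E'
from h import *
S,D=load("scene","a"),load("side","a")
for d,n in((S,(331,252)),(D,(335,250))):
    for fr in(0,1):
        x,r,st=dish(d,n,free=fr);print(np.round(x,1),round(r,2),st,"H",np.round(toH(x),1))
from station import telemetry
o=telemetry.get_obs();q=o["tcp_rot"];print(np.round(R.from_quat([q[1],q[2],q[3],q[0]]).as_matrix(),3))
print("pp",toW((12,0)),"yaw deg",np.degrees(t0[2]))
E
```

```text
[539.3  -1.1  50. ] 0.64 [301, 229, 59, 49, 2306] H [ -45.2 -116.4]
[538.3  -2.4  48.7] 0.49 [301, 229, 59, 49, 2306] H [ -46.1 -117.8]
[538.5  -2.5  50. ] 0.84 [311, 233, 47, 34, 1285] H [ -45.8 -117.9]
[538.9  -3.3  49.3] 0.81 [311, 233, 47, 34, 1285] H [ -45.4 -118.6]
[[-0.     0.289 -0.957]
 [ 0.001 -0.957 -0.289]
 [-1.    -0.001  0.   ]]
pp [605.16740343 110.6074134 ] yaw deg -4.359452404954629
```

Everything agrees with the text's sizes: the fence, end stop, push plate and bed fit to within 2 mm. In holder coordinates the dish is at (-45.5, -117). I'll move towards a spot above the jaw with the gripper shut and tool y along the fence.

Request:
servo_tool(increments=[[0,[0.48,0.87,0],[0,0,-0.9]],[0,[0.48,0.87,0],[0,0,-0.9]],[0,[0.48,0.87,0],[0,0,-0.9]],[0,[0.48,0.87,0],[0,0,-0.83]],[0,[0.48,0.87,0],[0,0,0]]])

```text
time: 0.78
position: [324.6, -331.7, 251.4]
tcp_rot: [0.034, -0.706, 0.033, 0.707]
force: [1.1, -1.0, -0.1]
width: -0.002
```

Request:
servo_tool(increments=[[0,[0.48,0.87,0],[0,0,0]],[0,[0.48,0.87,0],[0,0,0]],[0,[0.48,0.87,0],[0,0,0]],[0,[0.48,0.87,0],[0,0,0]],[0,[0.48,0.87,0],[0,0,0]]])

```text
time: 1.4
position: [471.8, -61.5, 252.0]
tcp_rot: [-0.034, 0.707, -0.034, -0.706]
force: [1.7, -1.0, -0.1]
width: 0.0
```

Request:
servo_tool(increments=[[0,[0.5,0.85,0],[0,0,0.1]],[0,[0.5,0.85,0],[0,0,0]],[0,[0.5,0.85,-0.3],[0,0,0]],[0,[0.1,0.3,-0.8],[0,0,0]],[0,[0,0,-0.8],[0,0,0]]])

```text
time: 2.02
position: [572.0, 120.1, 137.8]
tcp_rot: [-0.03, 0.709, -0.027, -0.704]
force: [0.9, -1.0, 0.3]
width: -0.005
```

```bash
cat > st.py <<'E'
from h import *
from station import telemetry
o=telemetry.get_obs();q=o["tcp_rot"];M=R.from_quat([q[1],q[2],q[3],q[0]]).as_matrix()
print("t",round(o["time"],2),"pos",np.round(o["position"],1),"H",np.round(toH(o["position"]),1),"F",np.round(o["force"],1),"w",round(o["width"],2))
print("x",np.round(M[:,0],3),"yang",round(np.degrees(np.arctan2(M[1,1],M[0,1])),2),"q7",np.round(o["q"],2))
E
python3 st.py; python3 - <<'E'
from h import *
g=grab(tag="b")
E
```

```text
t 2.02 pos [572.  120.1 137.8] H [-21.8   7. ] F [ 0.9 -1.   0.3] w -0.01
x [ 0.008  0.004 -1.   ] yang -94.62 q7 [-0.15  0.61 -0.23  1.8   0.19  0.74 -2.12]
```

View pics/side_b.png

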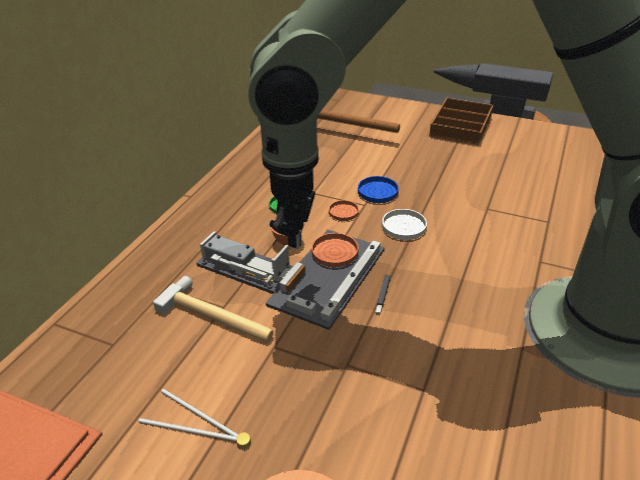

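View pics/scene_b.png

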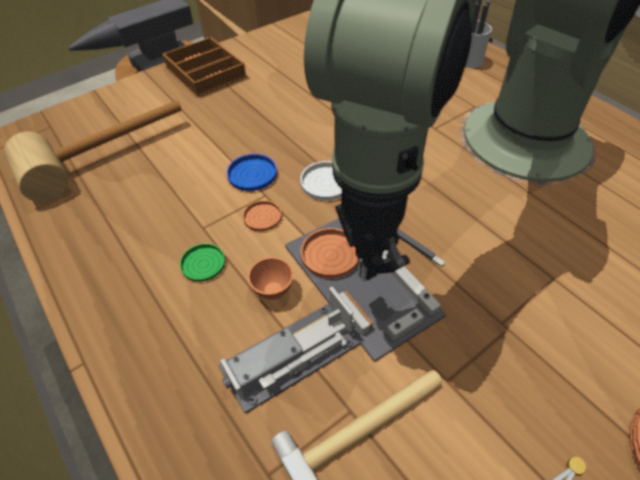

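View pics/wrist_b.png

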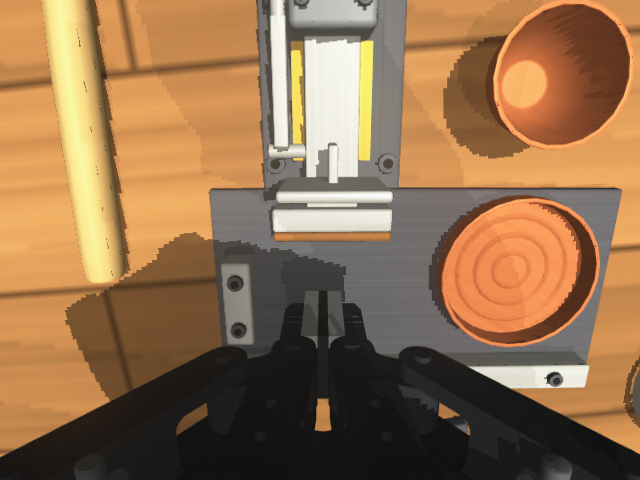

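The wrist view shows the jaw plate and head ahead at (333,200) and the dish at (520,270). The shut tips are at about (323,290). I'll check how far ahead of the TCP the tips stand.

```bash
python3 - <<'E'
from h import *
from station import telemetry
o=telemetry.get_obs();q=o["tcp_rot"];M=R.from_quat([q[1],q[2],q[3],q[0]]).as_matrix();p=np.array(o["position"])
for n in("wrist","side","scene"):
    d=load(n,"b")
    for a in(9,22,35):
        print(n,a,[np.round(proj(d,p+M@np.array([a,y,z])),0).tolist() for y in(-14,0,14) for z in(-11,11)])
a=cv2.imread("pics/side_b.png");cv2.imwrite("pics/crop_b.png",cv2.resize(a[180:330,200:400],None,fx=4,fy=4,interpolation=cv2.INTER_CUBIC))
a=cv2.imread("pics/wrist_b.png");cv2.imwrite("pics/crop_bw.png",cv2.resize(a[240:400,240:410],None,fx=3.7,fy=3.7,interpolation=cv2.INTER_CUBIC))
E
```

```text
wrist 9 [[279.0, 302.0], [281.0, 358.0], [320.0, 302.0], [320.0, 358.0], [361.0, 302.0], [359.0, 358.0]]
wrist 22 [[283.0, 287.0], [284.0, 339.0], [320.0, 287.0], [320.0, 339.0], [358.0, 287.0], [356.0, 339.0]]
wrist 35 [[286.0, 274.0], [287.0, 323.0], [320.0, 274.0], [320.0, 323.0], [355.0, 274.0], [354.0, 323.0]]
side 9 [[285.0, 240.0], [295.0, 244.0], [289.0, 236.0], [299.0, 240.0], [293.0, 232.0], [303.0, 235.0]]
side 22 [[285.0, 246.0], [295.0, 249.0], [289.0, 242.0], [299.0, 245.0], [293.0, 237.0], [303.0, 241.0]]
side 35 [[286.0, 251.0], [296.0, 254.0], [289.0, 247.0], [299.0, 250.0], [293.0, 243.0], [303.0, 246.0]]
scene 9 [[365.0, 279.0], [378.0, 272.0], [359.0, 272.0], [372.0, 265.0], [353.0, 265.0], [366.0, 258.0]]
scene 22 [[365.0, 285.0], [378.0, 277.0], [359.0, 278.0], [372.0, 270.0], [353.0, 271.0], [366.0, 264.0]]
scene 35 [[364.0, 290.0], [377.0, 283.0], [358.0, 283.0], [371.0, 276.0], [352.0, 276.0], [365.0, 269.0]]
```

View pics/crop_b.png

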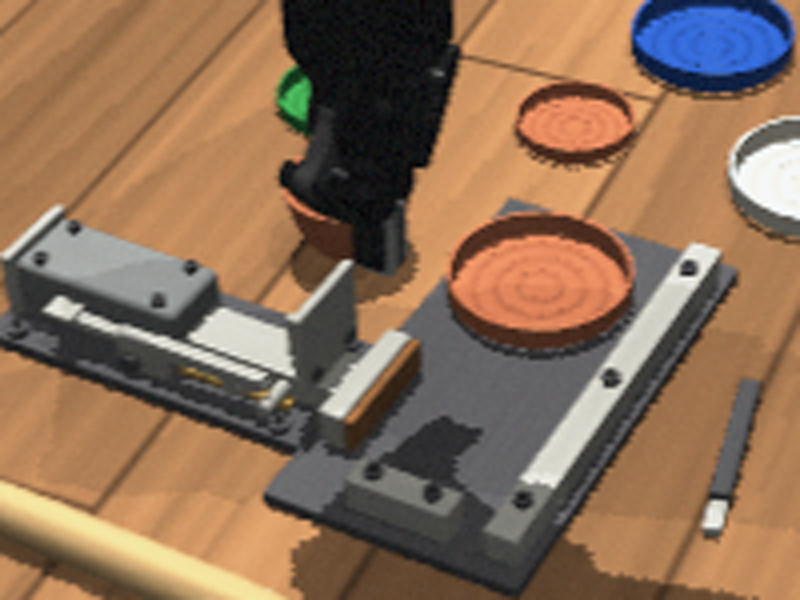

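View pics/crop_bw.png

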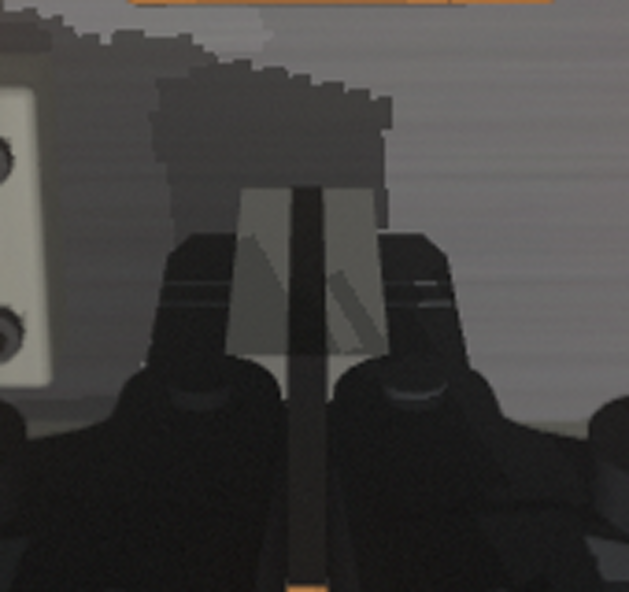

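The shut tips stand 22 mm ahead, as the text says. I'll go down to TCP z of about 65, so the tips are at 43, clear of the head's top at 31.

Request:
servo_tool(increments=[[0,[0,-0.1,-0.6],[0,0,0]],[0,[0,0,-0.5],[0,0,0]],[0,[0,0,-0.1],[0,0,0]]])

```text
time: 2.55
position: [574.6, 110.7, 71.8]
tcp_rot: [-0.031, 0.71, -0.029, -0.702]
force: [-0.4, -0.1, -0.6]
width: -0.002
```

```bash
python3 st.py
```

```text
t 2.55 pos [574.6 110.7  71.8] H [-18.5  -2.2] F [-0.4 -0.1 -0.6] w -0.0
x [ 0.012  0.003 -1.   ] yang -94.89 q7 [-0.15  0.7  -0.2   1.83  0.22  0.61 -2.14]
```

Request:
servo_tool(increments=[[0,[0.2,-0.01,-0.1],[0,0,0]],[0,[0.2,-0.01,0],[0,0,0]],[0,[0.2,-0.01,0],[0,0,0]]])

```text
time: 2.92
position: [611.9, 108.3, 68.9]
tcp_rot: [-0.031, 0.71, -0.03, -0.703]
force: [-12.9, 1.2, -7.3]
width: 0.003
```

```bash
python3 st.py
```

```text
t 2.92 pos [611.9 108.3  68.9] H [18.9 -1.8] F [-12.9   1.2  -7.3] w 0.0
x [ 0.01   0.002 -1.   ] yang -94.93 q7 [-0.14  0.75 -0.2   1.73  0.22  0.67 -2.11]
```

Request:
servo_tool(increments=[[0,[0.2,-0.015,0],[0,0,0]],[0,[0.14,-0.01,0],[0,0,0]]])

```text
time: 3.18
position: [631.0, 106.8, 69.0]
tcp_rot: [-0.031, 0.707, -0.03, -0.706]
force: [-11.2, 1.2, -5.1]
width: -0.0
```

```bash
python3 st.py; python3 -c "
from h import *
g=grab(('wrist','side'),'c')"
```

```text
t 3.17 pos [631.  106.8  69. ] H [38.1 -1.9] F [-11.2   1.2  -5.1] w -0.0
x [ 0.002  0.001 -1.   ] yang -94.93 q7 [-0.13  0.78 -0.2   1.67  0.22  0.71 -2.09]
```

View pics/wrist_c.png

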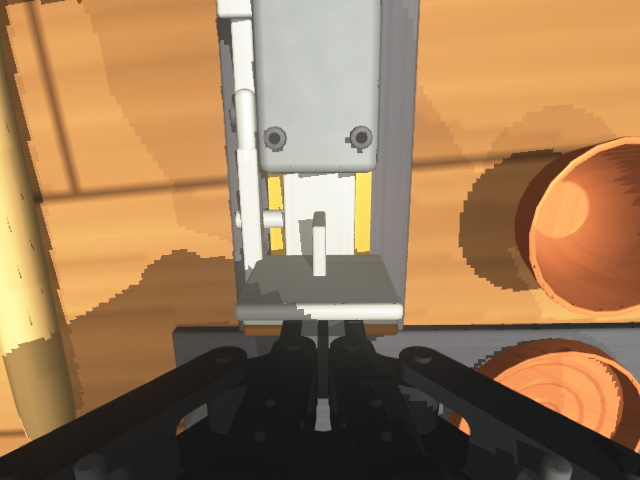

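Request:
servo_tool(increments=[[0,[0.08,-0.005,0],[0,0,0]],[0,[0.05,-0.005,0],[0,0,0]]])

```text
time: 3.52
position: [637.2, 106.2, 69.2]
tcp_rot: [0.031, -0.705, 0.03, 0.708]
force: [-11.2, 1.5, -6.4]
width: 0.004
```

```bash
python3 st.py; python3 -c "
from h import *
g=grab(('wrist','side'),'d')
d=load('wrist','c')
for uv in((320,305),(320,319)): print('c',toH(onz(d,uv,76)))
a=cv2.imread('pics/wrist_d.png');cv2.imwrite('pics/crop_d.png',cv2.resize(a[80:360,180:440],None,fx=2.1,fy=2.1))
"
```

```text
t 3.52 pos [637.2 106.2  69.2] H [44.3 -1.9] F [-11.2   1.5  -6.4] w 0.0
x [-0.004  0.001 -1.   ] yang -94.92 q7 [-0.12  0.79 -0.2   1.65  0.21  0.73 -2.09]
c [55.50784609 -2.28580788]
c [50.75788581 -2.22678967]
```

View pics/crop_d.png

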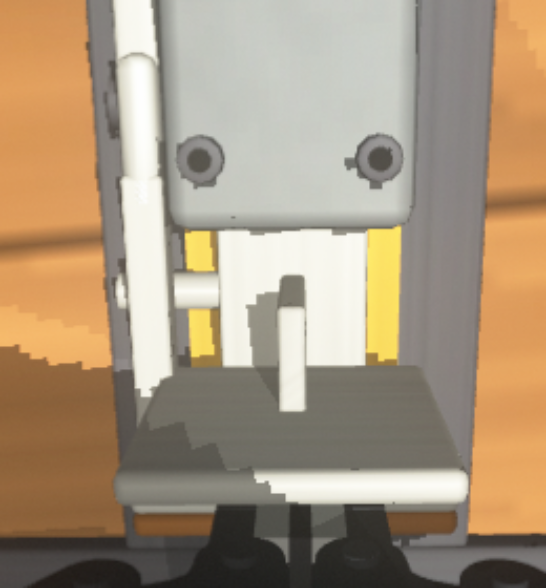

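The plate's front face was at about x = 51 (jaw about 0.039), and after the last nudge it is at about 0.044, past 0.034. Letting go by backing straight off.

Request:
servo_tool(increments=[[0,[-0.15,0.01,0],[0,0,0]],[0,[-0.2,0.015,0],[0,0,0]],[0,[-0.3,0.02,0],[0,0,0]],[0,[-0.3,0.02,0],[0,0,0]],[0,[0,0,0.3],[0,0,0]]])

```text
time: 4.25
position: [581.9, 110.1, 91.3]
tcp_rot: [0.031, -0.706, 0.03, 0.707]
force: [0.3, 0.6, 0.5]
width: -0.0
```

```bash
python3 st.py; python3 -c "
from h import *
g=grab(('wrist','side'),'e')
a=cv2.imread('pics/side_e.png');cv2.imwrite('pics/crop_e.png',cv2.resize(a[180:330,190:400],None,fx=3.8,fy=3.8))
"
```

```text
t 4.25 pos [581.9 110.1  91.3] H [-11.2  -2.2] F [0.3 0.6 0.5] w -0.0
x [-0.003  0.002 -1.   ] yang -94.99 q7 [-0.14  0.69 -0.21  1.8   0.21  0.68 -2.12]
```

View pics/wrist_e.png

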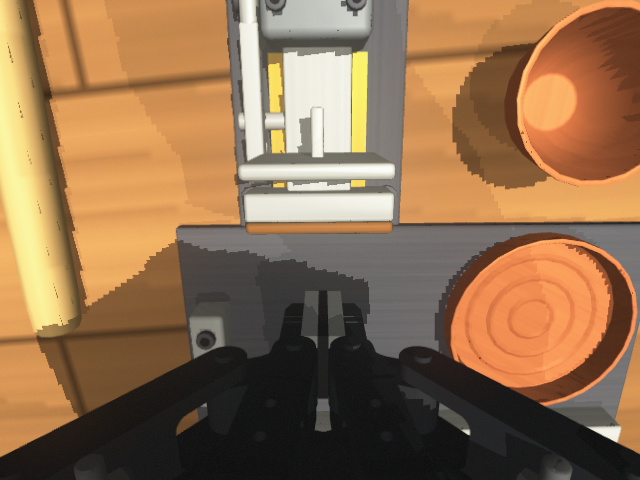

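View pics/crop_e.png

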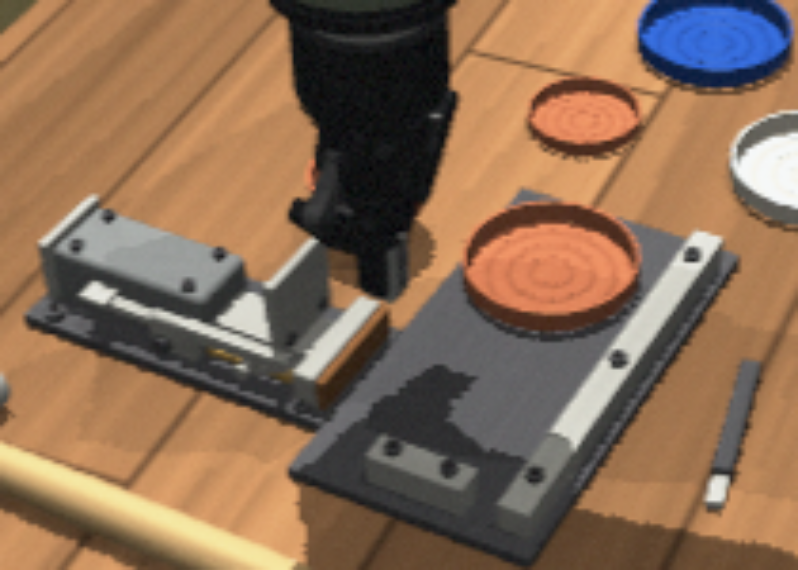

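```bash
python3 -c "
from h import *
d=load('wrist','e')
print('head front (expect 10)',toH(onz(d,(320,223),31)),'plate front top (expect 42)',toH(onz(d,(320,179),76)))
print('hook/pin',toH(onz(d,(262,120),25)))
f=np.asarray(d['frame']);print(dish(d,(535,318)), toH(dish(d,(535,318))[0]))
print('head front W',toW((10,0)))
for h in((-58,-215),(-50,-215),(-45,-200)): print(h,toW(h))
"
```

```text
head front (expect 10) [15.2762316  -2.32004595] plate front top (expect 42) [41.74400743 -2.99904294]
hook/pin [61.23759944 22.88563611]
(array([540.78964167,  -2.11422867,  50.        ]), np.float64(3.4512164020286145), [444, 233, 193, 173, 23276]) [ -43.62314783 -117.28908826]
head front W [603.17318983 110.75944021]
(-58, -215) [519.0270455  -98.44960929]
(-50, -215) [527.00389987 -99.05771654]
(-45, -200) [533.12963493 -84.48118163]
```

The jaw is latched: the plate's front face is at about 41.7 (expected 42), so the jaw is at about 0.030. The hook lies down and the dish is untouched. I'll check where the white dish sits, to stay clear of it, while rising and turning 90° so the fingers straddle the dish from behind.

```bash
python3 -c "
from h import *
S,D=load('scene','a'),load('side','a')
for a,b,n in(((326,180),(404,224),'white'),((252,172),(378,188),'blue'),((262,215),(343,210),'small')):
    p,e=two(S,a,D,b);print(n,np.round(p,1),toH(p),e)
"
```

```text
white [ 430.4 -154.7   10.4] [-142.07656075 -277.7820148 ] 0.4843968085110842
blue [ 531.6 -265.9   12. ] [ -32.73259021 -381.04609766] 3.068481257014788
small [ 578.9 -154.9    8.9] [   5.95557688 -266.70411642] 0.5790732369371497
```

Request:
servo_tool(increments=[[40,[0,0,0.9],[0,0,0.3]],[40,[0,-0.3,0.7],[0,0,1]],[40,[-0.2,-0.7,0],[0,0,1]],[40,[-0.2,-0.7,0],[0,0,1]],[40,[-0.2,-0.7,0],[0,0,1]]])

```text
time: 4.97
position: [553.7, -34.9, 198.9]
tcp_rot: [0.132, 0.699, 0.135, -0.69]
force: [0.6, -1.0, 0.2]
width: 0.466
```

Request:
servo_tool(increments=[[40,[0,-0.5,0],[0,0,1]],[40,[0,-0.3,0],[0,0,1]],[40,[0,0,0],[0,0,1]],[40,[0,0,0],[0,0,1]],[40,[0,0,0],[0,0,1]]])

```text
time: 5.6
position: [557.6, -92.1, 204.7]
tcp_rot: [0.31, 0.642, 0.312, -0.628]
force: [-0.3, -0.1, -0.7]
width: 0.471
```

Request:
servo_tool(increments=[[40,[0,0,0],[0,0,1]],[40,[0,0,0],[0,0,1]],[40,[0,0,0],[0,0,1]],[40,[0,0,0],[0,0,1]],[40,[0,0,0],[0,0,1]]])

```text
time: 6.22
position: [562.5, -95.5, 210.2]
tcp_rot: [0.468, 0.538, 0.469, -0.521]
force: [-0.5, -1.0, 0.0]
width: 0.471
```

```bash
python3 st.py
```

```text
t 6.22 pos [562.5 -95.5 210.2] H [ -14.8 -208.8] F [-0.5 -1.   0. ] w 0.47
x [ 0.017  0.016 -1.   ] yang -7.05 q7 [ 0.52  0.54 -0.63  1.78  0.37  0.93 -0.38]
```

Request:
servo_tool(increments=[[40,[-0.5,0.05,-0.5],[-0.15,0.16,0.45]],[40,[0,0,-0.9],[0,0,0]],[40,[0,0,-0.8],[0,0,0]],[40,[0,0,-0.35],[0,0,0]]])

```text
time: 6.72
position: [537.5, -96.1, 58.6]
tcp_rot: [0.483, 0.521, 0.477, -0.517]
force: [0.8, -0.5, -0.8]
width: 0.467
```

```bash
python3 st.py;python3 -c "
from h import *
g=grab(('wrist','side'),'f')
a=cv2.imread('pics/side_f.png');cv2.imwrite('pics/crop_f.png',cv2.resize(a[160:330,230:430],None,fx=3.5,fy=3.5))
"
```

```text
t 6.72 pos [537.5 -96.1  58.6] H [ -39.8 -211.3] F [ 0.8 -0.5 -0.8] w 0.47
x [ 0.01  -0.002 -1.   ] yang -4.43 q7 [ 0.42  0.73 -0.5   1.93  0.58  0.62 -0.52]
```

View pics/wrist_f.png

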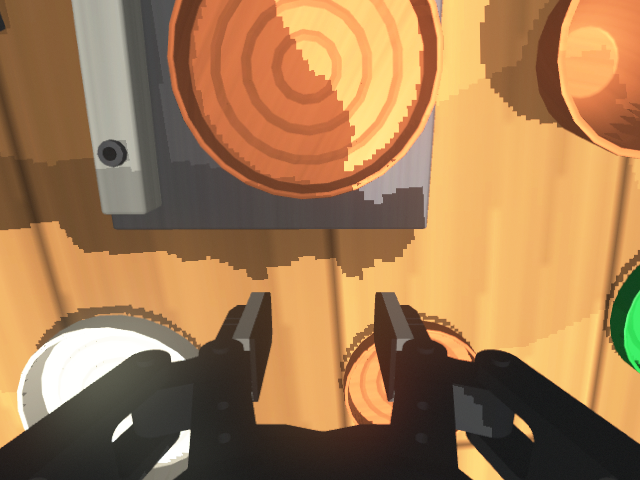

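View pics/crop_f.png

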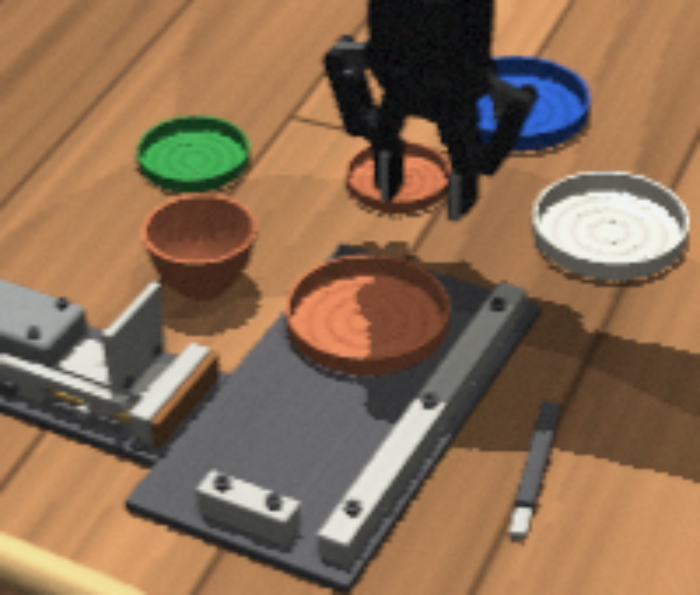

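```bash
python3 - <<'E'
from h import *
from station import telemetry
o=telemetry.get_obs();q=o["tcp_rot"];M=R.from_quat([q[1],q[2],q[3],q[0]]).as_matrix();p=np.array(o["position"])
d=load("side","f");w=load("wrist","f")
for a in(9,13,17,22):
    print(a,[np.round(proj(d,p+M@np.array([a,y,z])),1).tolist() for y in(-20,-27) for z in(-11,11)],np.round(proj(w,p+M@np.array([a,-20,-11])),1),np.round(proj(w,p+M@np.array([a,-20,11])),1))
print(dish(w,(305,80)))
E
```

```text
9 [[357.0, 218.7], [361.2, 213.4], [359.9, 219.6], [364.1, 214.2]] [265.4 299.5] [267.9 354.8]
13 [[356.9, 220.2], [361.1, 214.8], [359.8, 221.1], [364.0, 215.7]] [266.9 294.8] [269.3 348.9]
17 [[356.8, 221.6], [361.1, 216.3], [359.8, 222.5], [363.9, 217.1]] [268.3 290.3] [270.7 343.2]
22 [[356.8, 223.4], [361.0, 218.1], [359.7, 224.3], [363.8, 218.9]] [270. 285.] [272.2 336.6]
(array([535.33341654, -29.8617867 ,  50.        ]), np.float64(8.998468601913341), [167, 0, 270, 199, 30009])
```

The tips are about 17 mm ahead at this opening. I'll set TCP z to about 30 (tips about 13 up, mid-rim) and line up in x.

Request:
servo_tool(increments=[[40,[-0.1,0,-0.35],[0,0,0]],[40,[0,0,-0.12],[0,0,0]],[40,[0,0,0],[0,0,0]]])

```text
time: 7.2
position: [534.9, -97.1, 33.9]
tcp_rot: [0.485, 0.522, 0.475, -0.516]
force: [0.1, 0.1, 0.1]
width: 0.469
```

```bash
python3 st.py
```

```text
t 7.2 pos [534.9 -97.1  33.9] H [ -42.3 -212.5] F [0.1 0.1 0.1] w 0.47
x [ 0.015 -0.004 -1.   ] yang -4.52 q7 [ 0.4   0.76 -0.46  1.95  0.62  0.56 -0.56]
```

Request:
servo_tool(increments=[[40,[-0.04,0.3,-0.05],[0,0,0]],[40,[-0.03,0.25,-0.03],[0,0,0]]])

```text
time: 7.45
position: [532.5, -64.8, 31.3]
tcp_rot: [0.485, 0.524, 0.473, -0.516]
force: [-0.2, 0.1, 0.7]
width: 0.468
```

```bash
python3 st.py
```

```text
t 7.45 pos [532.5 -64.8  31.3] H [ -47.1 -180.4] F [-0.2  0.1  0.7] w 0.47
x [ 0.019 -0.005 -1.   ] yang -4.68 q7 [ 0.33  0.75 -0.45  1.97  0.62  0.54 -0.63]
```

Request:
servo_tool(increments=[[40,[-0.02,0.2,0],[0,0.06,0]],[40,[-0.02,0.2,0],[0,0.06,0]],[40,[-0.02,0.2,0],[0,0.06,0]],[40,[-0.02,0.2,0],[0,0.06,0]]])

```text
time: 7.95
position: [528.3, -13.9, 32.6]
tcp_rot: [-0.479, -0.517, -0.479, 0.523]
force: [1.0, -0.5, 0.5]
width: 0.47
```

```bash
python3 st.py;python3 -c "
from h import *
g=grab(('wrist','side'),'g')
x,r,s=dish(g['side'],(325,265));print(x,r,s,toH(x))
"
```

```text
t 7.95 pos [528.3 -13.9  32.6] H [ -55.2 -130. ] F [ 1.  -0.5  0.5] w 0.47
x [-0.006 -0.006 -1.   ] yang -4.66 q7 [ 0.24  0.75 -0.45  1.97  0.6   0.56 -0.71]
[530.59283808  45.9012987   50.        ] 0.9078902978701927 [305, 246, 49, 36, 1369] [-57.44027376 -70.18757338]
```

View pics/wrist_g.png

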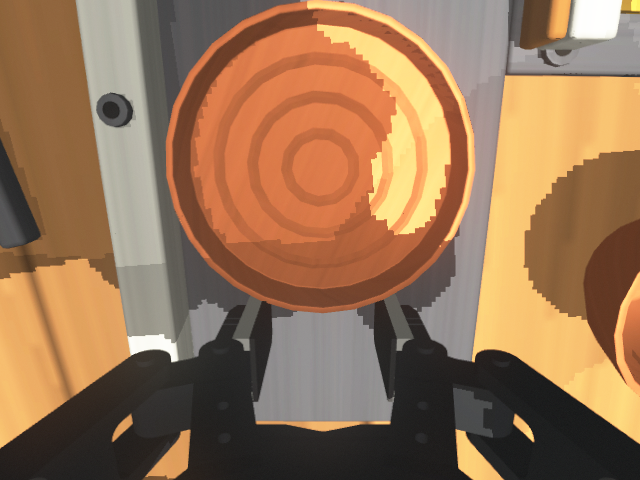

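View pics/side_g.png

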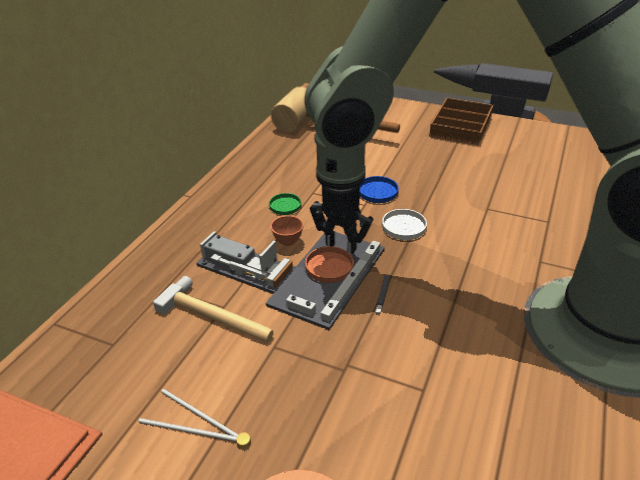

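The wrist view shows the dish cradled by both pads, close along the fence, with the jaw head clear at the top right. I'll go on straight along the fence.

Request:
servo_tool(increments=[[40,[0.014,0.2,0],[0,0,0]],[40,[0.014,0.2,-0.02],[0,0,0]],[40,[0.014,0.2,0],[0,0,0]],[40,[0.014,0.15,0],[0,0,0]]])

```text
time: 8.55
position: [531.9, 34.0, 31.3]
tcp_rot: [-0.479, -0.517, -0.479, 0.523]
force: [0.4, -0.7, 0.0]
width: 0.472
```

```bash
python3 st.py;python3 -c "
from h import *
g=grab(('wrist','side'),'i')
x,r,s=dish(g['side'],(315,280));print(x,r,s,toH(x))
"
```

```text
t 8.55 pos [531.9  34.   31.3] H [-55.3 -82. ] F [ 0.4 -0.7  0. ] w 0.47
x [-0.006 -0.005 -1.   ] yang -4.64 q7 [ 0.15  0.76 -0.45  1.96  0.6   0.57 -0.79]
[534.34674973  92.66309098  50.        ] 0.9090700019925992 [294, 259, 49, 38, 1481] [-57.25174602 -23.27572491]
```

View pics/wrist_i.png

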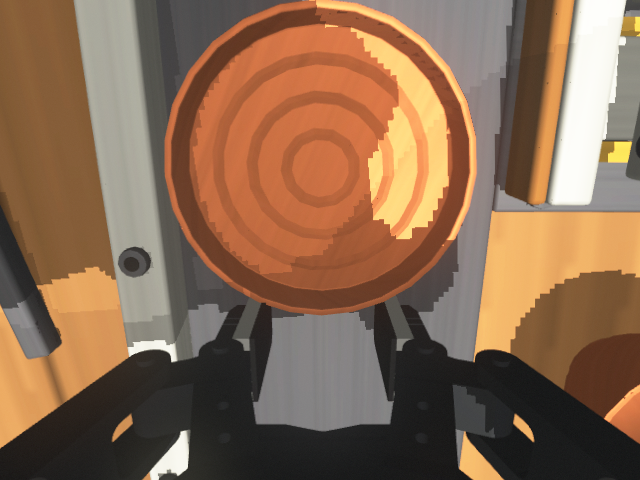

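Request:
servo_tool(increments=[[40,[0.01,0.13,0],[0,0,0]],[40,[0.01,0.13,0],[0,0,0]]])

```text
time: 8.9
position: [533.1, 50.0, 31.2]
tcp_rot: [-0.479, -0.517, -0.479, 0.523]
force: [-0.9, -1.2, -0.8]
width: 0.472
```

Request:
servo_tool(increments=[[40,[0.005,0.07,0],[0,0,0]]])

```text
time: 9.02
position: [533.5, 54.7, 31.2]
tcp_rot: [-0.479, -0.517, -0.48, 0.523]
force: [-0.0, -0.4, 0.5]
width: 0.468
```

```bash
python3 st.py;python3 -c "
from h import *
g=grab(('wrist','side'),'j')
x,r,s=dish(g['side'],(310,285));print(x,r,s,toH(x))
"
```

```text
t 9.03 pos [533.5  54.7  31.2] H [-55.2 -61.2] F [-0.  -0.4  0.5] w 0.47
x [-0.006 -0.005 -1.   ] yang -4.64 q7 [ 0.11  0.76 -0.45  1.95  0.59  0.57 -0.82]
[535.95694816 112.41360268  50.        ] 0.8076745667660106 [289, 265, 50, 38, 1465] [-57.14750988  -3.45995881]
```

View pics/wrist_j.png

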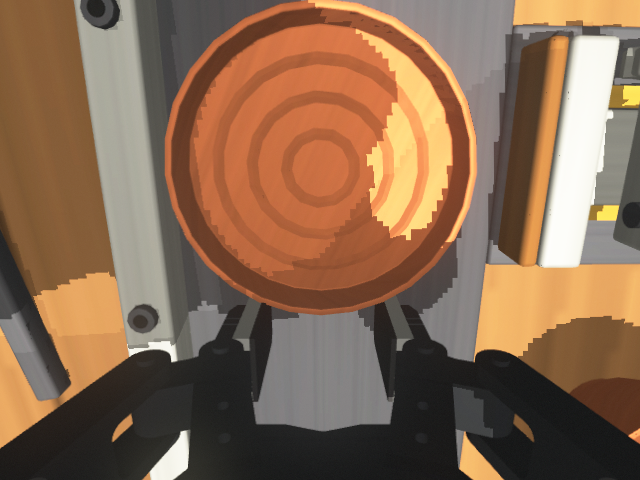

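Request:
servo_tool(increments=[[40,[0.004,0.04,0],[0,0,0]]])

```text
time: 9.25
position: [533.7, 56.9, 31.2]
tcp_rot: [-0.479, -0.517, -0.479, 0.523]
force: [0.5, -0.8, -0.4]
width: 0.473
```

Request:
servo_tool(increments=[[40,[0.004,0.04,0],[0,0,0]]])

```text
time: 9.38
position: [533.9, 59.3, 31.2]
tcp_rot: [-0.479, -0.517, -0.479, 0.523]
force: [0.2, -0.8, 0.2]
width: 0.469
```

Request:
servo_tool(increments=[[40,[0.003,0.03,0],[0,0,0]]])

```text
time: 9.5
position: [533.9, 60.4, 31.2]
tcp_rot: [-0.479, -0.517, -0.479, 0.523]
force: [-0.5, -8.8, 1.5]
width: 0.47
```

The force in y jumped to -8.8 N: the dish is against the end stop. Backing off and checking.

Request:
servo_tool(increments=[[40,[-0.01,-0.15,0],[0,0,0]],[40,[-0.03,-0.4,0],[0,0,0]],[40,[-0.06,-0.7,0.5],[0,0,0]],[40,[-0.06,-0.7,0.6],[0,0,0]],[40,[-0.05,-0.7,0.6],[0,0,0]]])

```text
time: 10.12
position: [519.4, -100.9, 133.7]
tcp_rot: [-0.479, -0.515, -0.482, 0.522]
force: [1.0, -0.6, -0.3]
width: 0.465
```

```bash
python3 st.py;python3 -c "
from h import *
g=grab(('wrist','side','scene'),'k')
for n,u in(('side',(308,287)),('scene',(375,285))):
  x,r,s=dish(g[n],u);print(x,r,s,toH(x))
  a=cv2.imread(f'pics/{n}_k.png')
  y,xx=(180,190) if n=='side' else (195,210)
  cv2.imwrite(f'pics/crop_k{n}.png',cv2.resize(a[y:y+200,xx:xx+240],None,fx=3,fy=3,interpolation=cv2.INTER_CUBIC))
"
```

```text
t 10.12 pos [ 519.4 -100.9  133.7] H [ -57.5 -217.4] F [ 1.  -0.6 -0.3] w 0.46
x [-0.01  -0.004 -1.   ] yang -4.35 q7 [ 0.5   0.6  -0.58  1.93  0.47  0.76 -0.42]
[536.40526771 116.94074826  50.        ] 0.7935183685558085 [287, 266, 51, 39, 1431] [-57.04461117   1.08816711]
[537.42567863 117.26380814  50.        ] 0.823424327712043 [347, 271, 64, 57, 2797] [-56.05170938   1.48785722]
```

View pics/crop_kside.png

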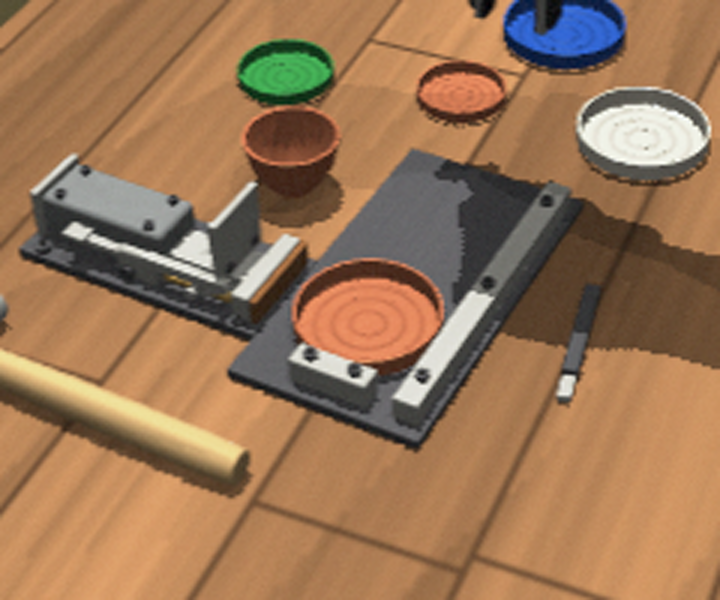

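View pics/crop_kscene.png

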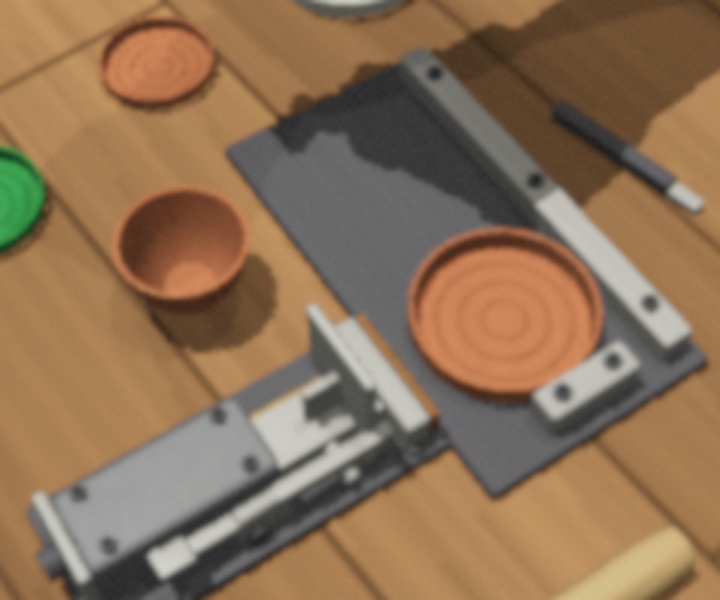

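View pics/wrist_k.png

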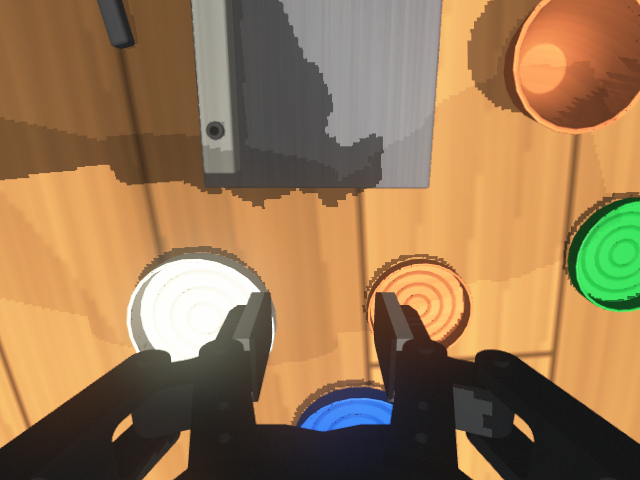

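The dish sits against the end stop at about (+1.5, +1) mm from home, still by eye. Last numeric check is the jaw plate from two views, plus the dish's stillness.

```bash
python3 -c "
from h import *
S,D=load('scene','k'),load('side','k')
s=lambda u,v:((u+.5)/3-.5+210,(v+.5)/3-.5+195)
t=lambda u,v:((u+.5)/3-.5+190,(v+.5)/3-.5+180)
for a,b in(((310,308),(256,187)),((370,384),(212,227))):
    p,e=two(S,s(*a),D,t(*b));print('plate top corner H',np.round(toH(p),1),round(p[2],1),round(e,1))
g=grab(('scene','side'),'l')
for n,u in(('side',(308,287)),('scene',(375,285))): print(n,toH(dish(g[n],u)[0]),dish(g[n],u)[2])
for n in('scene','side'):
    b=load(n,'a')['frame'].astype(int);c=g[n]['frame'].astype(int)
    boxes={'scene':{'bowl':(245,258,295,302),'hammer':(270,370,445,480)},'side':{'bowl':(270,215,304,245),'hammer':(150,275,275,342),'punch':(374,274,392,315)}}[n]
    for k,(x0,y0,x1,y1) in boxes.items(): print(n,k,'mean abs diff',np.abs(b-c)[y0:y1,x0:x1].mean().round(2))
"; python3 st.py
```

```text
plate top corner H [ 42.9 -28.2] 71.2 0.0
plate top corner H [43.6 24.7] 76.0 0.3
side [-57.04474901   1.08818891] [287, 266, 51, 39, 1432]
scene [-56.05986537   1.48082022] [347, 271, 64, 57, 2800]
scene bowl mean abs diff 5.29
scene hammer mean abs diff 10.33
side bowl mean abs diff 6.72
side hammer mean abs diff 10.5
side punch mean abs diff 27.6
t 10.38 pos [519.7 -99.2 132.6] H [ -57.2 -215.7] F [-0.1 -0.1  0.2] w 0.47
x [-0.01  -0.004 -1.   ] yang -4.38 q7 [ 0.5   0.6  -0.58  1.93  0.47  0.76 -0.43]
```

The plate corners have moved exactly 30 mm since the start (12.9→42.9 and 13.7→43.6), so the jaw is latched. The dish estimate is the same in two pictures. The bowl, punch and hammer handle end are at the same pixels as at the start: side (287,229), (379,312) and (272,334). The mean-difference numbers reflect the arm's shadow and image noise.

```bash
python3 -c "
from station import bot
print(bot.sign_off())"
```

```text
the job is handed in; nothing more can be done
None
```

The dish is in the gap against the end stop, the jaw is latched half open, and I've handed the job in at about 10.4 s of the 54 s allowed.

**What I did:** With the gripper shut, I pushed the push plate to about 0.044 m of travel and backed off, and the jaw came back onto its hook. I then slid the dish along the fence with the fingers spread 40 mm behind it. When the force in y rose to 8.8 N at the end stop, I withdrew clear.

**Last checks:**
- **Jaw:** the push plate stands 30 mm from its rest place in two views, so it is latched at about 0.030. By eye the hook lies down.
- **Dish:** it is about 1 to 2 mm from home in x and 1 to 1.5 mm in y. That is within the calibration error, and it did not move between two pictures.
- **Other things:** the bowl, hammer and punch are at the same pixels as before, to about 1 px. A plain image difference over them was not zero; the punch differed most. I put that down to the arm's shadow and noise.
- **One disagreement:** while the jaw was latched, the wrist view put the head's front edge at x = 15 mm where I expected 10 mm. I took this as the pad hiding the edge, since the plate measurements agreed.

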